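# Lock the plugged-in fitting in its pull-and-turn coupler

## Task

One of the two spring-collar quick couplers on the aluminium gas block has a black push-in fitting plugged into it, but it is not locked yet. Pull the steel collar of that coupler straight up until its side pin is clear of the raised tooth beside it, turn it clockwise (seen from above) past the tooth as far as its stop, and let the collar go back down fully so that the pin sits in the locked notch. Leave the collar of the empty coupler as it is.

Things in the scene. Friction and masses are not known exactly. Their poses are not given: they have to be found in the camera images.
- fitted_grip (a point): Grip point of the collar to work, on its upright axis, half-way up its knurled part; rises and turns with it. The collar is a plain round steel sleeve 32 mm in diameter, top 16 mm above this point, straight down to 23 mm below it; pinch it from any side. A fixed black push-in fitting with a white top, 19 mm wide, stands in its bore and sticks out 18 mm above it when down.
- fitted: Fixed base of that coupler: a steel flange 66 mm wide, 8 mm thick; origin at the centre of its underside, z up. With the collar down, the grip point is 44 mm above. On the flange, round the collar's 37 mm wide foot, stand a tooth and two end stops with tops 17 mm above this origin. The foot's side pin, 7 mm thick, reaches 31 mm from the axis; at turn 0 it points to -x.
- fitted_lift (a joint): How far the collar to be worked is pulled up, in m: 0 fully down, 0.016 at its upper stop. A spring pushes it down with 6 N at 0 and 11 N at the top; it falls back by itself when let go. The pin clears the tooth when this is more than about 0.009.
- fitted_turn (a joint): Turn of that collar in rad, growing clockwise seen from above: 0 at the unlocked stop, 1.31 (75 degrees) at the locked stop. With the collar down the tooth blocks the pin from about 0.21 on; above about 1.11 the pin is past the tooth and the collar can drop into the locked notch. Turns with little friction and stays where it is left.
- empty_pin (a point): Outer end of the side pin of the empty coupler's collar (same collar, open bore, nothing sticking out), which must be left alone; 30 mm from that collar's axis; this point's own +x points to that axis, z up.
- manifold: Aluminium block fixed on the worktop, 76 (x) x 266 (y) x 30 mm high; origin at the centre of its underside. On it, at y = -90, 0 and +90 mm, in any order: the fitted coupler, the empty coupler and a low blanking plug (no collar, 28 mm high).

How it is judged:
On the way, in this order (a step that is already met when the one before it is completed fails the run):
1. the fitted coupler's collar is pulled up more than 6 mm against its spring (value of joint fitted_lift above 0.006 m), for 0.1 s.
2. it is turned clockwise past the tooth (more than 1.1 rad) (value of joint fitted_turn above 1.1 rad), for 0.05 s.
At the end, for the whole second after the job is handed in: The fitted coupler's collar is turned to the locked side (more than 1.08 rad) and is back down (within 3 mm of fully down), let go; the empty coupler's pin is within 8 mm of where it started (value of joint fitted_turn above 1.08 rad and value of joint fitted_lift below 0.003 m and distance of empty_pin from where it was at the start of the episode below 0.008 m); the robot touches nothing.
It fails at once if the empty coupler's collar is pulled up or turned (its pin moves more than 8 mm) (distance of empty_pin from where it was at the start of the episode above 0.008 m).
It also fails if it takes over 40 s, if anything falls off the work surface, if the arm or the gripper's body presses on something with over 40 N, if the wrist force passes 120 N, or if a joint passes its speed limit or range.

## Robot

A 7-joint arm with a two-finger parallel gripper is mounted at the origin on a cart in front of the work surface, level with it; the furniture and walls round the work are solid. World frame = base frame: x ahead of the robot, y to its left, z up, the work surface at z = 0. Lengths are in m, angles in rad, forces in N, time in s.
With the tool pointing down it reaches from about 0.425 to 0.825 m from the base axis. Payload 3.6 kg.
Tool frame: the origin (TCP) lies at the very end of the fingers, on their centre line; the grasp point (between the pads) lies 19 mm behind it; z points along the fingers, x is the direction in which the jaws open and shut, and the axes are right-handed (so a half turn about z gives the same grasp; the last joint's range is limited). The gripper opens to 85 mm and grips with 20 to 120 N. Pads are 22 mm wide; open, the fingers measure 114 mm over their backs; the gripper's body (76 mm by 85 mm) begins 54 mm behind the grasp point. The pads swing forward as they close: fully open they stand 13 mm farther back than shut.
Start: joints at [1.248, 0.615, -0.013, 1.423, 0.008, 1.103, -0.04], TCP at [0.189, -0.622, 0.2] pointing down, gripper open.
Joint ranges: [-3.12, 3.12], [-0.3, 2.06], [-1.34, 1.32], [0.26, 2.42], [-1.36, 4.5], [0.01, 1.98], [-2.84, 2.84]. Speed limits (rad/s): [2.79, 2.79, 3.14, 3.14, 3.14, 3.14, 3.14].

## Interface

Orientations are given as a unit quaternion [x, y, z, w].
In Python, from cell import ctrl, camera, get_calibration, trace, place_of gives the robot as it stands.
- The arm moves only by the tool jog_arm, never from a script. Its argument "rows" is a list of rows, each an object with "xyz": the shift along the tool's x, y, z in cm, a list of three; "rotation": the turn, a rotation vector about the tool's x, y, z in rad, a list of three; "gripper": the finger opening in cm, from 0 to 8.54. A call has 1 to 8 rows; each row is the pose to reach, as a shift and turn from the pose commanded when the call began, along the tool's axes at that moment; what a row does not reach only later rows make up. A row lasts 1/12 s, in which the tool goes at most 41.7 mm and 7.16 degrees, less where a joint would pass 70% of its speed; a pose out of reach is approached as far as the arm can. A call with a gripper value outside its range is refused whole. The fingers move at their own pace and stop on an object; "grip_force" is the grip in N (left out, the last holds). Time passes only in rows, so rows that repeat a pose let the fingers close. It gives the time, the measured TCP pose, the force and the opening at its end, in the units of the state.
- ctrl.read_state(): the state, without advancing time (a new reading comes with each control period).
- camera(name): name is "side" or "top" or "wrist"; returns the picture (400x640x3 uint8, red, green, blue); there is no depth.
- get_calibration(name): a dict with "mtx" (3x3 intrinsics, pixels), "origin" and "orientation" of the camera in the world. Camera axes: x right, y up, looking along -z (the intrinsics and any distortion apply to the point x, -y, -z); pixel columns grow to the right and rows downward; lengths in m; the calibration is good to about 2 mm. The wrist camera is an equidistant fisheye: a pixel r from the principal point sees the ray r / f radians off the axis. A picture is of the moment at which its call begins: read the wrist's pose just before it. get_calibration takes no time and is no camera call; for the wrist camera it gives the pose at the moment of the call.
- ctrl.close_job(): hands the job in, once; it reports no verdict.
Trained networks look in the newest picture that a camera, given by its name, has taken for a name from the list of things; names that differ only in an ending like _2 or _b are one class to them, and where a whole thing is asked for, a point or a joint stands for the part that bears it (a point fixed in the world has none). Each returns a list of dicts, best first, with "score" (0 to 1); they miss things now and then, are a little off and sometimes report something else, mostly with a low value. They report only what shows in the picture. A call takes as long as a camera call.
- trace(label, camera): "pixels" (400x640 bool, what is visible of it).
- place_of(label, camera): "centre" ([x, y, z] in m, in the coordinates of the camera as it stood for that picture, good to about 4 mm: a listed point, or the origin of a listed thing).
The state is a dict: "time_s": time; "q": joint angles; "joint_vel": joint speeds; "joint_torque": joint torques, N m; "ee_pos": TCP position; "tcp_rot": TCP orientation; "force": force on the tool from outside, world axes, zero at the start; "ft_torque": the same for the moment, N m; "opening": finger opening in m.
Only numpy, scipy, OpenCV 4.12 (cv2) and the standard library are available. Lean on these libraries where they do the work, as an engineer would, in place of code of your own. Each camera call takes 0.05 s, during which the arm holds its last target. There are 200 camera calls.

## Working session

There is one attempt and no reset: what is moved stays moved. The work goes in short steps, Python scripts to look and compute and a tool call to move; the robot and the scene stay as the last step left them, time stands still between calls to the robot, and variables do not carry over. Pictures are saved under pics/ and viewed, on a budget of 10 in all, crops included, one or two more only if the job needs it, and the job is handed in when it is done.

Besides the shell and the picture viewer there is one more tool, called by a JSON object that holds its "method" and its "body", one argument or row to a line. jog_arm: Moves the arm, as the interface text tells. Its arguments: {"type":"object","properties":{"rows":{"type":"array"},"grip_force":{"type":"number"}},"required":["rows"]}

```bash
mkdir -p pics
cat > h.py <<'E'
import numpy as np, cv2
from scipy.spatial.transform import Rotation as R
from cell import ctrl, camera, get_calibration, trace, place_of
def cam2w(c,p):
    k=get_calibration(c); o=np.array(k["orientation"])
    M=o if o.shape==(3,3) else R.from_quat(o).as_matrix()
    return M@np.array(p)+np.array(k["origin"])
def look(c,name=None):
    im=camera(c)
    if name: cv2.imwrite(f"pics/{name}.png",im[:,:,::-1])
    return im
def places(c,labels):
    for l in labels:
        for d in place_of(l,c)[:3]: print(c,l,round(d["score"],2),cam2w(c,d["centre"]).round(4))
def inv(p):
    s=ctrl.read_state(); M=R.from_quat(s["tcp_rot"]).as_matrix()
    return M.T@(np.array(p)-np.array(s["ee_pos"]))*100
E
python3 - <<'E'
from h import *
s=ctrl.read_state(); print(s); print(R.from_quat(s["tcp_rot"]).as_matrix().round(3))
for c in ("top","side"):
    look(c,c+"1"); places(c,["fitted_grip","fitted","empty_pin","manifold"])
a=[cv2.imread(f"pics/{c}1.png") for c in("top","side")]
print(get_calibration("top"))
E
```

```text
{'time_s': 0.0, 'q': array([ 1.24851023,  0.61594545, -0.01261995,  1.42497608,  0.00811344,
        1.1033956 , -0.04037774]), 'joint_vel': array([ 0.00026646, -0.00035024,  0.00012688,  0.00161561,  0.00013577,
       -0.0023862 ,  0.00026019]), 'joint_torque': array([ 4.93889286e-05, -4.69210196e+01,  2.58816015e-01, -1.71031469e+01,
        9.88771644e-03,  9.58731340e-03, -4.57669444e-06]), 'ee_pos': array([ 0.18921707, -0.62092703,  0.19929567]), 'tcp_rot': array([ 8.03611742e-01, -5.95152401e-01, -1.08929706e-03, -7.75269238e-04]), 'force': array([-0.4007571 ,  0.02809223,  0.13744034]), 'ft_torque': array([ 0.04226019, -0.01229743, -0.00671488]), 'opening': 0.0851879711404317}
[[ 0.292 -0.957 -0.001]
 [-0.957 -0.292  0.003]
 [-0.003  0.    -1.   ]]
top fitted_grip 0.57 [ 0.4915 -0.3011  0.0741]
top fitted_grip 0.47 [ 4.822e-01 -2.068e-01  2.000e-04]
top fitted 0.96 [ 0.4926 -0.3001  0.0295]
top empty_pin 0.68 [ 0.4499 -0.1361  0.0446]
top manifold 0.85 [ 4.826e-01 -2.068e-01  4.000e-04]
side fitted_grip 0.5 [ 0.494  -0.2986  0.0765]
side fitted 0.91 [ 0.4935 -0.3     0.0268]
side empty_pin 0.95 [ 0.4494 -0.1297  0.0411]
side manifold 0.78 [ 0.4856 -0.2031  0.0022]
{'mtx': array([[484.49929141,   0.        , 317.44990464],
       [  0.        , 484.49929141, 196.24378801],
       [  0.        ,   0.        ,   1.        ]]), 'origin': array([ 0.38551167, -0.20688005,  0.92372657]), 'orientation': array([ 0.01418822, -0.03927805, -0.70001952,  0.71290154])}
```

View pics/top1.png

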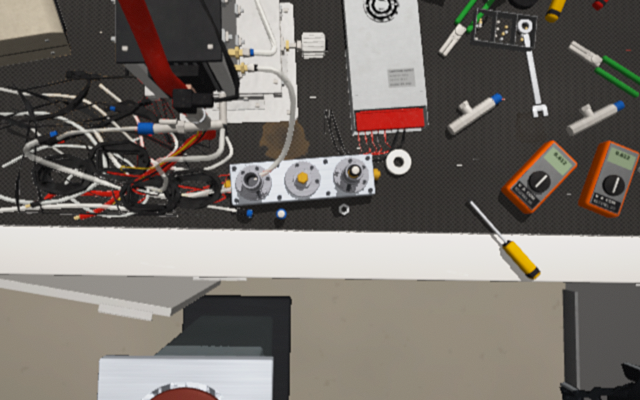

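View pics/side1.png

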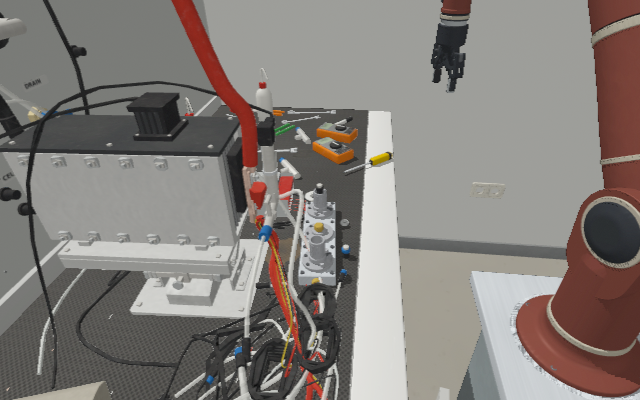

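The top view shows the fitted coupler (white-topped fitting) at about px (354,170), the plug at (302,178) and the empty coupler at (252,180). The side view agrees, with the fitted coupler at (320,195). Both match the networks' positions. Next I'll work out the shift to a point above the fitted coupler.

Run:
```python
from h import *
print(inv([0.493,-0.30,0.17]))
```

```text
[-21.92236289 -38.41339774   3.04894443]
```

{"method": "jog_arm", "body": {
  "rows": [
    {"xyz": [-2, -3.4, 0], "rotation": [0, 0, 0], "gripper": 6},
    {"xyz": [-4, -7, 0], "rotation": [0, 0, 0], "gripper": 6},
    {"xyz": [-6, -10.5, 0], "rotation": [0, 0, 0], "gripper": 6},
    {"xyz": [-8, -14, 0], "rotation": [0, 0, 0], "gripper": 6},
    {"xyz": [-10, -17.5, 0], "rotation": [0, 0, 0], "gripper": 6},
    {"xyz": [-12, -21, 0], "rotation": [0, 0, 0], "gripper": 6},
    {"xyz": [-14, -24.5, 0], "rotation": [0, 0, 0], "gripper": 6},
    {"xyz": [-16, -28, 0], "rotation": [0, 0, 0], "gripper": 6}
  ]
}}

```text
time_s: 1.17
ee_pos: [0.4118, -0.3856, 0.2009]
tcp_rot: [0.804, -0.595, 0.0, 0.0]
force: [0.5, -1.3, 0.1]
opening: 0.0604
```

{"method": "jog_arm", "body": {
  "rows": [
    {"xyz": [-2, -3.5, 1], "rotation": [0, 0, 0], "gripper": 6},
    {"xyz": [-4, -7, 2], "rotation": [0, 0, 0], "gripper": 6},
    {"xyz": [-5.9, -10.4, 2.5], "rotation": [0, 0, 0], "gripper": 6},
    {"xyz": [-5.9, -10.4, 2.5], "rotation": [0, 0, 0], "gripper": 6},
    {"xyz": [-5.9, -10.4, 2.5], "rotation": [0, 0, 0], "gripper": 6},
    {"xyz": [-5.9, -10.4, 2.5], "rotation": [0, 0, 0], "gripper": 6}
  ]
}}

```text
time_s: 1.67
ee_pos: [0.4927, -0.3008, 0.1756]
tcp_rot: [0.804, -0.595, 0.0, 0.0]
force: [-1.0, -0.4, -0.3]
opening: 0.06
```

Run:
```python
from h import *
s=ctrl.read_state(); print(s["time_s"],s["q"].round(3),s["ee_pos"],s["opening"],s["force"])
look("wrist","w1"); places("wrist",["fitted_grip","fitted","empty_pin"])
look("top","top2"); places("top",["fitted_grip","fitted"])
print(inv([0.493,-0.30,0.058]))
```

```text
1.6667 [ 0.539  0.526 -0.046  1.674  0.03   0.942 -0.793] [ 0.49272486 -0.30077989  0.17555961] 0.06002833827542663 [-0.96115354 -0.43290289 -0.3404618 ]
wrist fitted_grip 0.71 [ 0.4933 -0.2971  0.077 ]
wrist fitted 0.56 [ 0.4938 -0.2998  0.0328]
wrist empty_pin 0.6 [ 0.4533 -0.1359  0.0431]
[-0.10700127 -0.09590547 11.77292708]
```

View pics/w1.png

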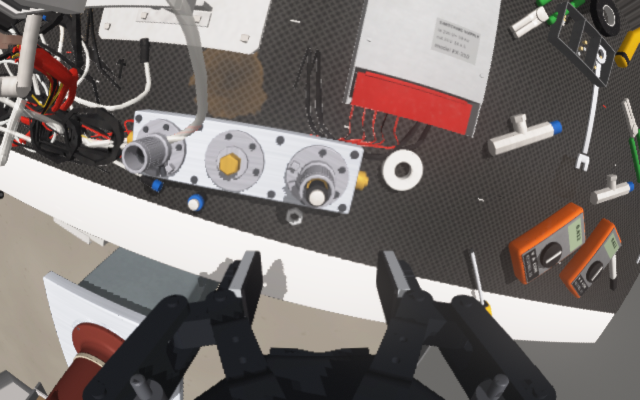

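The wrist view shows the fitted coupler at px (317,190), with the fitting's white top inside the collar and the open fingers straddling that line. The empty coupler is at (148,155) and well clear. All estimates agree to about 3 mm, so I'll descend and grip.

{"method": "jog_arm", "body": {
  "rows": [
    {"xyz": [-0.1, -0.1, 2.5], "rotation": [0, 0, 0], "gripper": 6},
    {"xyz": [-0.1, -0.1, 5], "rotation": [0, 0, 0], "gripper": 6},
    {"xyz": [-0.1, -0.1, 7.5], "rotation": [0, 0, 0], "gripper": 6},
    {"xyz": [-0.1, -0.1, 9.5], "rotation": [0, 0, 0], "gripper": 6},
    {"xyz": [-0.1, -0.1, 11], "rotation": [0, 0, 0], "gripper": 6},
    {"xyz": [-0.1, -0.1, 12], "rotation": [0, 0, 0], "gripper": 6},
    {"xyz": [-0.1, -0.1, 12], "rotation": [0, 0, 0], "gripper": 6},
    {"xyz": [-0.1, -0.1, 12], "rotation": [0, 0, 0], "gripper": 6}
  ]
}}

```text
time_s: 2.68
ee_pos: [0.4936, -0.2993, 0.0556]
tcp_rot: [0.803, -0.595, -0.0, -0.0]
force: [0.7, 0.5, 0.4]
opening: 0.0598
```

Run:
```python
from h import *
look("wrist","w2"); places("wrist",["fitted_grip","fitted"])
look("side"); places("side",["fitted_grip"])
print(inv([0.4935,-0.299,0.056]), ctrl.read_state()["force"])
```

```text
wrist fitted_grip 0.82 [ 0.4941 -0.2981  0.0775]
wrist fitted 0.57 [ 0.4917 -0.2972  0.0352]
side fitted_grip 0.69 [ 0.4952 -0.2976  0.0777]
side fitted_grip 0.15 [ 0.4851 -0.2031  0.0009]
[-0.07195497  0.06562125  0.06797491] [-0.15194135 -0.11045733 -1.00154899]
```

View pics/w2.png

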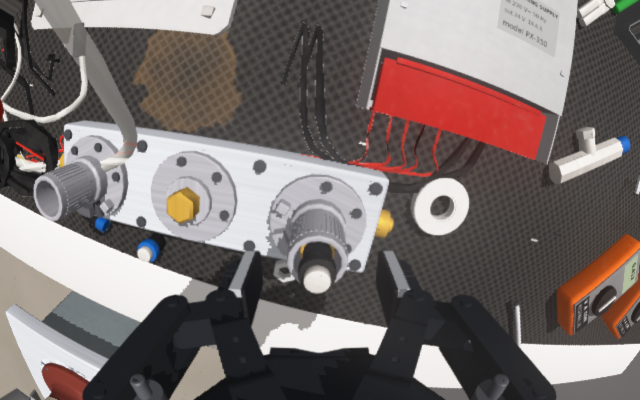

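The wrist view shows the collar (about px (317,245)) centred between the two fingers, with nothing touching. Closing now.

{"method": "jog_arm", "body": {
  "rows": [
    {"xyz": [-0.1, -0.1, 0], "rotation": [0, 0, 0], "gripper": 6},
    {"xyz": [-0.1, -0.1, 0], "rotation": [0, 0, 0], "gripper": 2.5},
    {"xyz": [-0.1, -0.1, 0], "rotation": [0, 0, 0], "gripper": 2.5},
    {"xyz": [-0.1, -0.1, 0], "rotation": [0, 0, 0], "gripper": 2.5},
    {"xyz": [-0.1, -0.1, 0], "rotation": [0, 0, 0], "gripper": 2.5},
    {"xyz": [-0.1, -0.1, 0], "rotation": [0, 0, 0], "gripper": 2.5},
    {"xyz": [-0.1, -0.1, 0], "rotation": [0, 0, 0], "gripper": 2.5},
    {"xyz": [-0.1, -0.1, 0], "rotation": [0, 0, 0], "gripper": 2.5}
  ],
  "grip_force": 70
}}

```text
time_s: 3.6
ee_pos: [0.4947, -0.298, 0.0563]
tcp_rot: [0.804, -0.595, 0.001, -0.0]
force: [-1.0, 0.1, 5.9]
opening: 0.0269
```

Run:
```python
from h import *
look("wrist","w3"); places("wrist",["fitted_grip","fitted"])
s=ctrl.read_state();print(s["force"],s["ft_torque"],s["opening"],s["ee_pos"])
```

```text
wrist fitted_grip 0.57 [ 0.4969 -0.2983  0.0734]
wrist fitted 0.82 [ 0.4927 -0.2987  0.0303]
[-0.90407972 -0.41443695  6.03717735] [0.12434868 0.27219311 0.03841869] 0.026337903835632583 [ 0.49469419 -0.29805274  0.05634204]
```

View pics/w3.png

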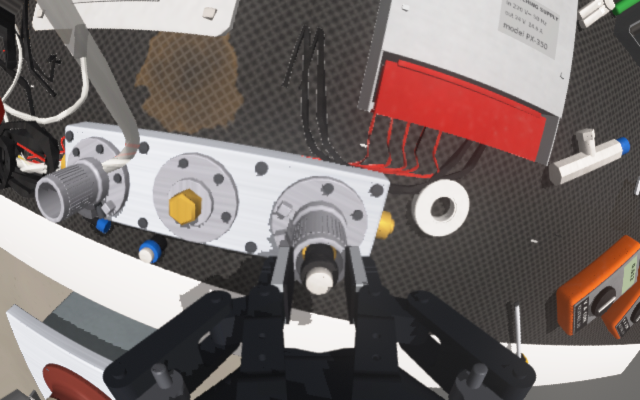

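The wrist view shows both pads on the collar either side of the fitting, at px (283,270) and (355,270). The opening reads 26 mm against 32 mm, which fits compliant fingers, and there is a 6 N press downward. I'll lift gently and check.

{"method": "jog_arm", "body": {
  "rows": [
    {"xyz": [0, 0, -0.2], "rotation": [0, 0, 0], "gripper": 2},
    {"xyz": [0, 0, -0.4], "rotation": [0, 0, 0], "gripper": 2},
    {"xyz": [0, 0, -0.6], "rotation": [0, 0, 0], "gripper": 2},
    {"xyz": [0, 0, -0.8], "rotation": [0, 0, 0], "gripper": 2},
    {"xyz": [0, 0, -1.0], "rotation": [0, 0, 0], "gripper": 2},
    {"xyz": [0, 0, -1.2], "rotation": [0, 0, 0], "gripper": 2},
    {"xyz": [0, 0, -1.3], "rotation": [0, 0, 0], "gripper": 2},
    {"xyz": [0, 0, -1.3], "rotation": [0, 0, 0], "gripper": 2}
  ]
}}

```text
time_s: 4.42
ee_pos: [0.4942, -0.2979, 0.0684]
tcp_rot: [0.804, -0.595, -0.0, 0.0]
force: [2.6, -2.8, -11.5]
opening: 0.0265
```

Run:
```python
from h import *
look("wrist","w4"); places("wrist",["fitted_grip","fitted"])
im=look("side"); places("side",["fitted_grip"])
cv2.imwrite("pics/s4.png",cv2.resize(im[130:300,240:420,::-1],None,fx=3.3,fy=3.3,interpolation=2))
s=ctrl.read_state();print(s["force"],s["ft_torque"],s["opening"],s["ee_pos"])
```

```text
wrist fitted 0.91 [ 0.4933 -0.2949  0.0298]
side fitted_grip 0.77 [ 0.4986 -0.2972  0.0897]
[  3.80360632  -2.07796786 -11.15333644] [-0.58078494 -0.68385524  0.05035595] 0.026775161524314535 [ 0.49424192 -0.29783726  0.06837083]
```

View pics/w4.png

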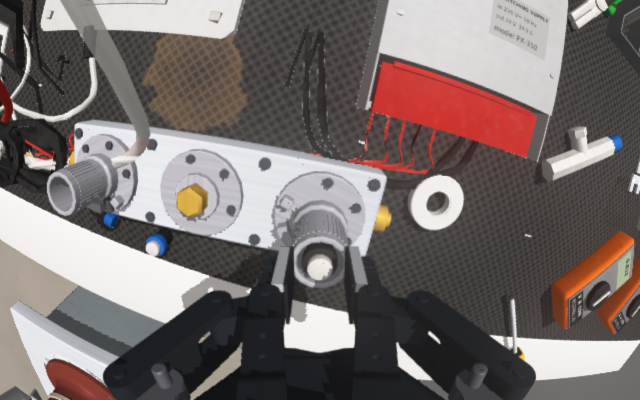

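The collar rim has risen almost level with the white fitting top (px (318,260)), and the spring pulls with 11 N, so it is up about 12 mm. Now turn clockwise, which is +z of the tool.

{"method": "jog_arm", "body": {
  "rows": [
    {"xyz": [0, 0, 0], "rotation": [0, 0, 0.1], "gripper": 2},
    {"xyz": [0, 0, 0], "rotation": [0, 0, 0.2], "gripper": 2},
    {"xyz": [0, 0, 0], "rotation": [0, 0, 0.3], "gripper": 2},
    {"xyz": [0, 0, 0], "rotation": [0, 0, 0.4], "gripper": 2},
    {"xyz": [0, 0, 0], "rotation": [0, 0, 0.5], "gripper": 2},
    {"xyz": [0, 0, 0], "rotation": [0, 0, 0.6], "gripper": 2},
    {"xyz": [0, 0, 0], "rotation": [0, 0, 0.7], "gripper": 2},
    {"xyz": [0, 0, 0], "rotation": [0, 0, 0.7], "gripper": 2}
  ]
}}

```text
time_s: 5.33
ee_pos: [0.4942, -0.2978, 0.0684]
tcp_rot: [-0.55, 0.835, -0.0, -0.0]
force: [3.2, -2.7, -11.9]
opening: 0.0265
```

{"method": "jog_arm", "body": {
  "rows": [
    {"xyz": [0, 0, 0], "rotation": [0, 0, 0.1], "gripper": 2},
    {"xyz": [0, 0, 0], "rotation": [0, 0, 0.2], "gripper": 2},
    {"xyz": [0, 0, 0], "rotation": [0, 0, 0.3], "gripper": 2},
    {"xyz": [0, 0, 0], "rotation": [0, 0, 0.4], "gripper": 2},
    {"xyz": [0, 0, 0], "rotation": [0, 0, 0.5], "gripper": 2},
    {"xyz": [0, 0, 0], "rotation": [0, 0, 0.6], "gripper": 2},
    {"xyz": [0, 0, 0], "rotation": [0, 0, 0.66], "gripper": 2},
    {"xyz": [0, 0, 0], "rotation": [0, 0, 0.66], "gripper": 2}
  ]
}}

```text
time_s: 6.0
ee_pos: [0.4943, -0.2977, 0.0683]
tcp_rot: [-0.253, 0.967, -0.0, -0.0]
force: [1.5, -4.0, -10.6]
opening: 0.0267
```

Run:
```python
from h import *
look("wrist","w5")
s=ctrl.read_state();print(s["force"],s["ft_torque"],s["opening"],s["ee_pos"],s["q"].round(2))
```

```text
[  2.5847206   -3.70196949 -10.66634914] [-0.80982615 -0.44813809  0.59276285] 0.0263068759013573 [ 0.49430404 -0.29774687  0.06838092] [ 0.29  0.68  0.35  1.79 -0.33  0.72 -1.82]
```

View pics/w5.png

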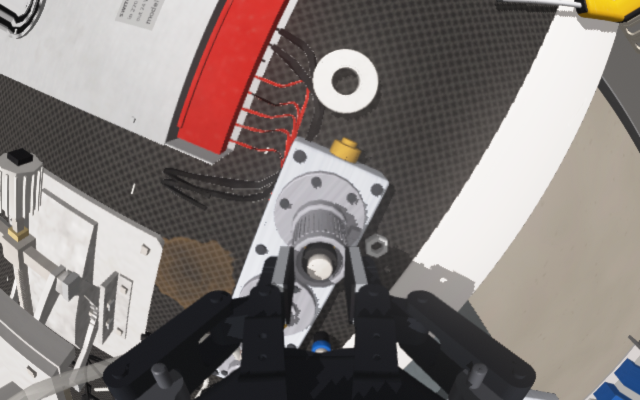

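The collar is still up and at its stop: the z moment rose to 0.6 N m, and the tool has turned about 1.35 rad. Lower, then release straight up.

{"method": "jog_arm", "body": {
  "rows": [
    {"xyz": [0, 0, 0.3], "rotation": [0, 0, 0], "gripper": 2},
    {"xyz": [0, 0, 0.6], "rotation": [0, 0, 0], "gripper": 2},
    {"xyz": [0, 0, 0.9], "rotation": [0, 0, 0], "gripper": 2},
    {"xyz": [0, 0, 1.2], "rotation": [0, 0, 0], "gripper": 2},
    {"xyz": [0, 0, 1.25], "rotation": [0, 0, 0], "gripper": 2},
    {"xyz": [0, 0, 1.25], "rotation": [0, 0, 0], "gripper": 2}
  ]
}}

```text
time_s: 6.55
ee_pos: [0.4944, -0.2979, 0.0566]
tcp_rot: [-0.251, 0.968, -0.0, 0.0]
force: [0.7, -2.8, -3.4]
opening: 0.0263
```

{"method": "jog_arm", "body": {
  "rows": [
    {"xyz": [0, 0, 0], "rotation": [0, 0, 0], "gripper": 6},
    {"xyz": [0, 0, 0], "rotation": [0, 0, 0], "gripper": 6},
    {"xyz": [0, 0, 0], "rotation": [0, 0, 0], "gripper": 6},
    {"xyz": [0, 0, 0], "rotation": [0, 0, 0], "gripper": 6},
    {"xyz": [0, 0, 0], "rotation": [0, 0, 0], "gripper": 6},
    {"xyz": [0, 0, 0], "rotation": [0, 0, 0], "gripper": 6}
  ]
}}

```text
time_s: 7.05
ee_pos: [0.4944, -0.2976, 0.0562]
tcp_rot: [-0.25, 0.968, 0.0, 0.0]
force: [0.0, -0.7, -0.5]
opening: 0.06
```

{"method": "jog_arm", "body": {
  "rows": [
    {"xyz": [0, 0, -1], "rotation": [0, 0, 0], "gripper": 6},
    {"xyz": [0, 0, -3], "rotation": [0, 0, 0], "gripper": 6},
    {"xyz": [0, 0, -6], "rotation": [0, 0, 0], "gripper": 6},
    {"xyz": [0, 0, -9], "rotation": [0, 0, 0], "gripper": 6},
    {"xyz": [0, 0, -12], "rotation": [0, 0, 0], "gripper": 6},
    {"xyz": [0, 0, -12], "rotation": [0, 0, 0], "gripper": 6},
    {"xyz": [0, 0, -12], "rotation": [0, 0, 0], "gripper": 6}
  ]
}}

```text
time_s: 7.63
ee_pos: [0.4954, -0.2987, 0.1787]
tcp_rot: [-0.25, 0.968, -0.002, 0.002]
force: [0.5, 0.2, -0.4]
opening: 0.0602
```

Run:
```python
from h import *
im=look("wrist"); places("wrist",["fitted_grip","fitted","empty_pin"])
cv2.imwrite("pics/w6.png",cv2.resize(im[80:330,180:500,::-1],None,fx=2.4,fy=2.4,interpolation=2))
look("side"); places("side",["fitted_grip","fitted","empty_pin"])
s=ctrl.read_state();print(s["force"],s["opening"],s["ee_pos"])
```

```text
wrist fitted_grip 0.83 [ 0.4935 -0.2948  0.0715]
wrist fitted 0.79 [ 0.4936 -0.2949  0.0285]
wrist empty_pin 0.63 [ 0.4473 -0.1329  0.0383]
side fitted_grip 0.73 [ 0.4937 -0.2992  0.0729]
side fitted_grip 0.31 [ 0.4493 -0.129   0.0422]
side fitted 0.67 [ 0.4952 -0.3019  0.0285]
[-0.62996427 -0.47818394 -0.41350655] 0.05992033998986094 [ 0.49387266 -0.29755074  0.17511843]
```

View pics/w6.png

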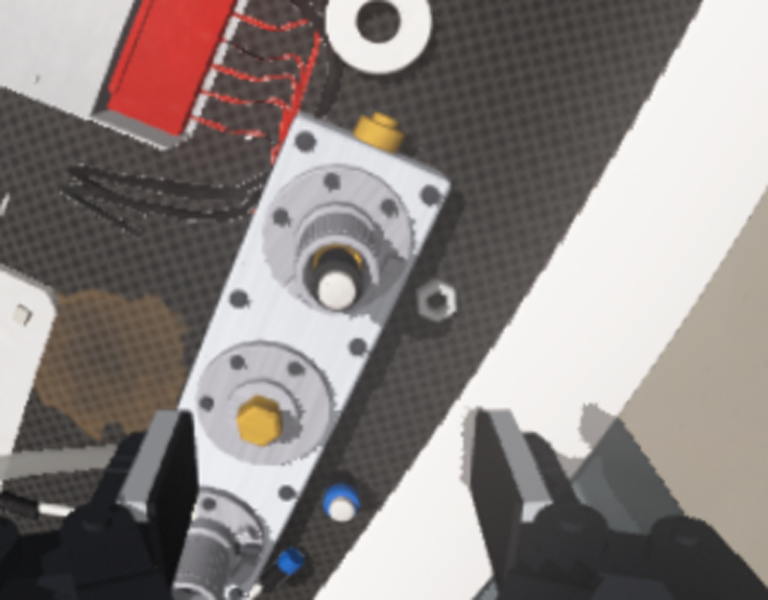

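The wrist view shows the collar back down, with the black fitting sticking out and the fingers clear. The pin side is hidden, so I'll compare before and after from the side camera, which faces it.

Run:
```python
from h import *
b=look("side")[:,:,::-1]; a=cv2.imread("pics/side1.png")
c=lambda i:cv2.resize(i[175:290,290:360],None,fx=5,fy=5,interpolation=2)
cv2.imwrite("pics/cmp.png",np.hstack([c(a),c(b)]))
```

```text
(no output)
```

View pics/cmp.png

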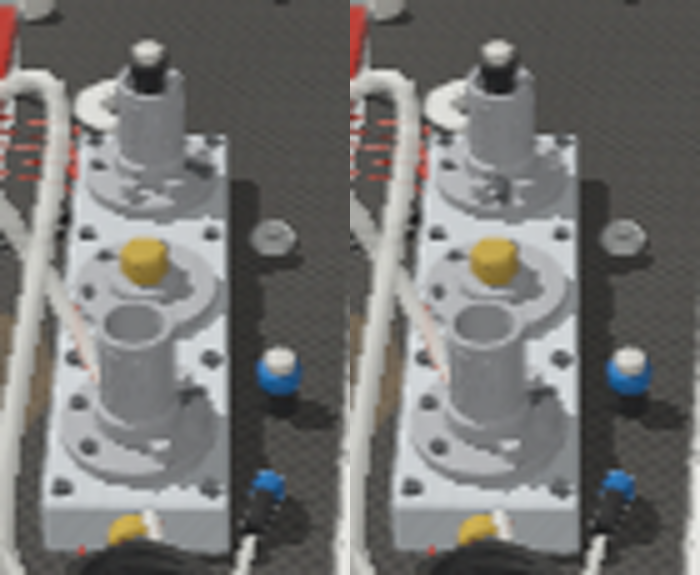

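The comparison shows the fitted collar's pin has gone from the robot side (left half, px (200,165)) to facing the plug, (497,185) in the right half. The collar is at its original height and the empty coupler is unchanged. Handing in.

```bash
python3 -c "
from cell import ctrl
print(ctrl.close_job())"
```

```text
the job is handed in; nothing more can be done
None
```

I lifted the fitted coupler's collar about 12 mm, turned it clockwise to its stop, lowered it and let it go. I then backed the gripper off about 12 cm and handed the job in at about 8 s. The hand-in gives no verdict, and I could not read the lift and turn joints directly.

- **Lift:** the spring pulled with 11 N at the top, and the wrist picture showed the collar rim almost level with the fitting's top.
- **Turn:** I commanded 1.36 rad, and the moment rose to 0.6 N m at the end, which I took as the stop.
- **End state:** the side camera shows the pin moved to the locked side, facing the plug, and the collar back at its starting height. The network puts the grip point at z = 0.072–0.073 m, against 0.074–0.077 m at the start.
- **Empty coupler:** it looks unchanged in the before-and-after comparison. The wrist network's estimate of its pin moved about 8 mm, mostly in x and z. I took that as estimation error, because the arm never came near it. In the last side picture the network did not find the pin under its own name. It reported a low-score "fitted_grip" at the pin's starting position instead.
- **Gripper reading:** the opening read 26 mm on the 32 mm collar. I put that down to finger compliance; the collar lifted and turned as expected.
- **Contact:** the gripper touches nothing, with a residual force under 1 N.

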